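# Close the open bath-salt jar and finish the row of jars on the low closet shelf

### The arm

A 7-joint arm with a two-finger parallel gripper is mounted at the origin on the work surface. World frame = base frame: x ahead of the robot, y to its left, z up, the work surface at z = 0. Lengths are in m, angles in degrees, forces in N, time in s.
With the tool pointing down it reaches from about 0.35 to 0.9 m from the base axis. Payload 19.9 kg.
Tool frame: the origin (TCP) lies at the very end of the fingers, on their centre line; the grasp point (between the pads) lies 19 mm behind it (grip_depth is the distance from the TCP to the grasp point, in m); z points along the fingers, y is the line along which they close (so a half turn about z gives the same grasp; the last joint's range is limited). The gripper opens to 85 mm and grips with 20 to 120 N. Pads are 22 mm wide; open, the fingers measure 114 mm over their backs; the gripper's body (76 mm by 85 mm) begins 54 mm behind the grasp point. The pads swing forward as they close: fully open they stand 13 mm farther back than shut.
Start: joints at [-73.94, 23.915, -0.59, 92.452, 0.269, 63.638, -3.037], TCP at [0.198, 0.593, 0.231] pointing down, gripper open.
Joint ranges: [-161.28, 161.28], [-22.2, 115.67], [-73.04, 71.86], [3.21, 147.25], [-68.34, 248.33], [10.77, 114.83], [-161.83, 161.83]. Speed limits (degrees/s): [108.29, 108.29, 136.94, 136.94, 172.46, 172.46, 172.46].

### API

Orientations are given as [roll, pitch, yaw] about the fixed x, y, z axes, in that order (R = Rz(yaw) Ry(pitch) Rx(roll)).
In Python, from rig import * gives the robot as it stands.
- The arm moves only by the shell command python3 -m crank 'ROWS' [FORCE]. ROWS is JSON, a list of rows, each a list of 7 numbers: the shift along the tool's x, y, z as a fraction of full scale, then the turn, a rotation vector about the tool's x, y, z as a fraction of full scale, then the finger opening in mm, from 0 to 85.4. In form: [[tx, ty, tz, rx, ry, rz, hand], ...]. A call has 1 to 20 rows; each row shifts and turns the commanded pose from where the row before left it, along the tool's axes as they then stand; what a row does not reach is not made up. Full scale, the value 1, is 0.06 m for a shift and 10 degrees for a turn. A row lasts 1/8 s, in which the tool goes at most 62.5 mm and 10.7 degrees, less where a joint would pass 70% of its speed; a pose out of reach is approached as far as the arm can. A call with a number of a shift or a turn outside -1 to 1 is refused whole. A call with a gripper value outside its range is refused whole. The fingers move at their own pace and stop on an object; FORCE is the grip in N (left out, the last holds). Time passes only in rows, so rows that do not move let the fingers close. It gives the time, the measured TCP pose, the force, the opening and the grip force at its end, in the units of the state.
- sense(): the state, without advancing time (a new reading comes with each control period).
- camera(name): name is "scene" or "top"; returns the picture (480x640x3 uint8, red, green, blue); there is no depth.
- camera_info(name): a dict with "camera_matrix" (3x3 intrinsics, pixels), "R" (3x3) and "t" (3): a world point X has camera coordinates R X + t. Camera axes: x right, y down, z forward; pixel columns grow to the right and rows downward; lengths in m; the calibration is good to about 2 mm. A picture is of the moment at which its call begins. camera_info takes no time and is no camera call.
- hand_in(): hands the job in; it is judged then, once.
Trained networks look in the newest picture that a camera, given by its name, has taken for a name from the list of things; names that differ only in an ending like _2 or _b are one class to them, and where a whole thing is asked for, a point or a joint stands for the part that bears it (a point fixed in the world has none). Each returns a list of dicts, best first, with "confidence" (0 to 1); they miss things now and then, are a little off and sometimes report something else, mostly with a low value. They report only what shows in the picture. A call takes as long as a camera call. They do not tell look-alikes from the thing itself.
- outline_of(camera, target): "pixels" (480x640 bool, what is visible of it) and "pixel" ([column, row] in pixels, amid what is visible of it).
The state is a dict: "time_s": time; "joints": joint angles; "qvel": joint speeds; "tau": joint torques, N m; "tool_pos": TCP position; "tcp_rot": TCP orientation; "ft_force": force on the tool from outside, world axes, zero at the start; "torque": the same for the moment, N m; "grip_width": finger opening in m; "grip_force": force on a finger pad.
Only numpy, scipy, OpenCV 4.12 (cv2) and the standard library are available. Lean on these libraries where they do the work, as an engineer would, in place of code of your own. Each camera call takes 0.05 s, during which the arm holds its last target. There are 200 camera calls.

### The job

One of the two square jars left out on the table has its lid unscrewed part of a turn: screw it shut, clockwise to its stop. Set both jars down gently on the low shelf beside the two that already stand there, so that all four, lids shut, make one neat, straight row along the shelf: side by side with less than a finger's width between neighbours, squared up with the shelf and in line with each other. Keep the jars upright and leave the other things where they are.

Things in the scene. Friction and masses are not known exactly. Their poses are not given: they have to be found in the camera images.
- jar_a: Open jar on the table: amber glass, 56 x 56 mm, 72 mm tall to its flat shoulder; round grey metal screw lid 48 mm across, 76 to 90 mm above the foot, with a black bar grip on top 12 mm thick, 42 mm long, 90 to 103 mm up. 0.4 to 0.6 kg. Its bar stands askew to the jar's faces; on shut jars it is parallel to two faces. Origin: centre of the underside; z up, x and y square to the faces.
- jar_b: Square amber-glass jar, shape, look, size and origin as jar_a. Loose on the table, lid shut.
- jar_c: Square amber-glass jar, shape, look, size and origin as jar_a. Stands on the low shelf, lid shut (and fixed), within 0.03 rad of square to the shelf.
- jar_d: Square amber-glass jar, shape, look, size and origin as jar_a. Stands on the low shelf beside jar_c, centres 61 to 66 mm apart, lid shut (and fixed), within 0.06 rad of square.
- lid_a (a joint): Turn of jar_a's lid about the jar's z, rad: 0 = shut at its stop, bar along the jar's y; positive = unscrewed (counter-clockwise from above), to 1.5. Starts 0.55 to 1.05. It neither rises nor comes off and stays where left. Friction 0.012 N m, well under the jar's grip on the table: the jar stays put until the lid meets its stop, then turns with it.
- lid_b (a joint): The same for jar_b's lid, which starts shut (0).
- lid_a_grip (a point): Middle of the bar grip on jar_a's lid, 97 mm above the jar's foot; its y axis runs along the bar and turns with the lid.
- lid_b_grip (a point): The same point on jar_b's lid.
- low_shelf: Fixed low white shelf, open above: board 580 mm along y, 140 mm deep along x, top 70 mm above the table; lip 12 mm high and wide along its far edge. Origin: on the table under the board's middle; x points away from the robot, z up. jar_c and jar_d stand on its middle line (x = 0 within 6 mm), their midpoint within 65 mm of y = 0; the board is free for jars from y = -210 to 210 mm.
- paper_roll: Bystander: white toilet-paper roll standing on the table, 104 mm across, 100 mm tall. Origin: centre of the underside.
- tumbler: Bystander: white ceramic tumbler on the table, 72 mm across, 95 mm tall. Origin: centre of the underside.
- soap_box: Bystander: beige cardboard soap box lying on the table, 60 x 90 x 34 mm tall. Origin: centre of the underside.
- cream_tin: Bystander: round flat metal tin on the table, 66 mm across, 30 mm tall. Origin: centre of the underside.
- shelf_bottle: Bystander: round amber bottle, 44 mm across, 115 mm tall, near one end of the low shelf. Origin: centre of the underside.
- swab_tub: Bystander: round white tub with a grey lid, 55 mm across, 72 mm tall, near the other end of the low shelf. Origin: centre of the underside.
Things that resemble listed ones, but are neither listed nor needed, are in the scene too. What is shaped like the jar_a but blue or green is not meant.

How it is judged (in metres and radians):
At the end, for the whole second after the job is handed in: Both lids within 0.15 rad of shut; all four jars upright (0.1 rad), still and released on the low shelf's board, centres within 20 mm of its middle line, faces square to it within 0.2 rad, each centre less than 80 mm from its neighbour's: one unbroken row, in any order (value of joint each of lid_a, lid_b below 0.15 rad and x of jar_a in the frame of low_shelf between -0.02 and 0.02 m and z of jar_a in the frame of low_shelf between 0.064 and 0.076 m and angle between each of jar_a, jar_b, jar_c, jar_d's own z axis and vertical below 0.1 rad and linear speed of each of jar_a, jar_b, jar_c, jar_d below 0.02 m/s and (angle between the x axis of jar_a and the x axis of low_shelf, either way round below 0.2 rad or angle between the y axis of jar_a and the x axis of low_shelf, either way round below 0.2 rad) and x of jar_b in the frame of low_shelf between -0.02 and 0.02 m and z of jar_b in the frame of low_shelf between 0.064 and 0.076 m and (angle between the x axis of jar_b and the x axis of low_shelf, either way round below 0.2 rad or angle between the y axis of jar_b and the x axis of low_shelf, either way round below 0.2 rad) and x of jar_c in the frame of low_shelf between -0.02 and 0.02 m and z of jar_c in the frame of low_shelf between 0.064 and 0.076 m and (angle between the x axis of jar_c and the x axis of low_shelf, either way round below 0.2 rad or angle between the y axis of jar_c and the x axis of low_shelf, either way round below 0.2 rad) and x of jar_d in the frame of low_shelf between -0.02 and 0.02 m and z of jar_d in the frame of low_shelf between 0.064 and 0.076 m and (angle between the x axis of jar_d and the x axis of low_shelf, either way round below 0.2 rad or angle between the y axis of jar_d and the x axis of low_shelf, either way round below 0.2 rad) and horizontal distance between jar_c and jar_d below 0.08 m and (((horizontal distance between jar_a and jar_c below 0.08 m or horizontal distance between jar_a and jar_d below 0.08 m) and (horizontal distance between jar_b and jar_c below 0.08 m or horizontal distance between jar_b and jar_d below 0.08 m)) or (horizontal distance between jar_a and jar_b below 0.08 m and ((horizontal distance between jar_a and jar_c below 0.08 m or horizontal distance between jar_a and jar_d below 0.08 m) or (horizontal distance between jar_b and jar_c below 0.08 m or horizontal distance between jar_b and jar_d below 0.08 m))))); the robot touches nothing.
It fails at once if a jar is tipped by more than 0.5 rad (angle between any of jar_a, jar_b, jar_c, jar_d's own z axis and vertical above 0.5 rad).
It fails at once if a jar is dropped: out of the fingers it moves faster than 0.6 m/s (a fall of about 20 mm) ((contact force between jar_a and the fingers below 0.1 N and linear speed of jar_a above 0.6 m/s) or (contact force between jar_b and the fingers below 0.1 N and linear speed of jar_b above 0.6 m/s) or (contact force between jar_c and the fingers below 0.1 N and linear speed of jar_c above 0.6 m/s) or (contact force between jar_d and the fingers below 0.1 N and linear speed of jar_d above 0.6 m/s)).
It fails at once if another thing is shifted by more than 30 mm or tipped by more than 0.4 rad (distance of any of paper_roll, tumbler, soap_box, cream_tin, shelf_bottle, swab_tub from where it was at the start of the episode above 0.03 m or angle between any of paper_roll, tumbler, soap_box, cream_tin, shelf_bottle, swab_tub's own z axis and vertical above 0.4 rad).
It also fails if it takes over 64 s, if anything falls off the work surface, if the arm or the gripper's body presses on something with over 40 N, if the wrist force passes 120 N, or if a joint passes its speed limit or range.

## Working session

There is one attempt and no reset: what is moved stays moved. The work goes in short steps, Python scripts to look and compute and a shell command to move; the robot and the scene stay as the last step left them, time stands still between calls to the robot, and variables do not carry over. Pictures are saved under pics/ and viewed, at most 10 in all, crops included, and the job is handed in when it is done.

```bash
ls; mkdir -p pics
python3 - <<'E'
from rig import *
import cv2,numpy as np
for n in("top","scene"):
    im=camera(n); cv2.imwrite(f"pics/{n}0.png",im[:,:,::-1])
    i=camera_info(n); print(n,np.array(i["camera_matrix"]).round(1).tolist(),np.array(i["R"]).round(3).tolist(),np.array(i["t"]).round(3).tolist())
    for t in("jar_a","lid_a_grip","low_shelf"):
        for o in outline_of(n,t): print(t,np.round(o["pixel"],1),round(o["confidence"],2),o["pixels"].sum())
s=sense(); print(s["time_s"],s["tool_pos"],s["tcp_rot"],s["grip_width"])
E
```

```text
pics
top [[581.5, 0.0, 317.9], [0.0, 581.5, 238.6], [0.0, 0.0, 1.0]] [[0.009, -1.0, 0.011], [-0.999, -0.01, -0.049], [0.049, -0.01, -0.999]] [-0.021, 0.482, 1.357]
jar_a [455.9 330.5] 0.78 797
jar_a [410.1 332. ] 0.72 730
jar_a [331.4 172.9] 0.7 753
jar_a [191.2 272. ] 0.65 736
jar_a [300.1 174. ] 0.64 756
jar_a [422.1 279.8] 0.63 765
lid_a_grip [421.7 281.2] 0.93 397
lid_a_grip [461.8 335.7] 0.86 417
lid_a_grip [412.9 335.6] 0.61 410
low_shelf [289.2 178.2] 0.65 13955
low_shelf [421.  278.6] 0.56 762
scene [[584.2, 0.0, 318.4], [0.0, 584.2, 243.9], [0.0, 0.0, 1.0]] [[-0.513, 0.858, 0.005], [0.669, 0.404, -0.624], [-0.538, -0.317, -0.781]] [0.246, -0.244, 1.602]
jar_a [442.9 294.3] 0.94 1211
jar_a [291.7 299.7] 0.77 1395
jar_a [247.2 199.1] 0.75 944
jar_a [284.3 171.2] 0.74 836
jar_a [249.1 158.1] 0.55 880
jar_a [354.9 269.1] 0.19 1185
lid_a_grip [244.8 146.8] 0.64 288
lid_a_grip [248. 184.] 0.61 328
lid_a_grip [282.9 159.3] 0.61 301
low_shelf [310.8 324. ] 0.91 13897
0.4 [0.19762423 0.5928739  0.23117132] [-1.79986418e+02  1.59066419e-03  1.61564318e+02] 0.08520541417419147
```

View pics/top0.png

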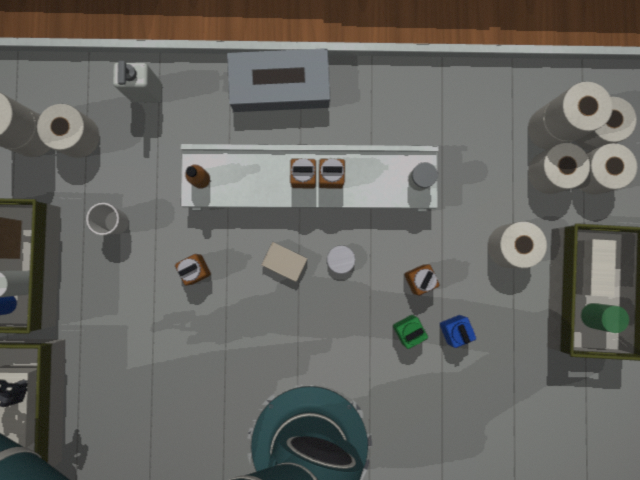

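Run:
```python
import cv2,numpy as np
a=cv2.imread("pics/top0.png")[245:365,365:495]; b=cv2.imread("pics/top0.png")[140:205,270:400]; c=cv2.imread("pics/top0.png")[240:305,160:225]
A=cv2.resize(a,(520,480),interpolation=cv2.INTER_CUBIC); B=cv2.resize(b,(270,135),interpolation=cv2.INTER_CUBIC);C=cv2.resize(c,(270,270),interpolation=cv2.INTER_CUBIC)
o=np.zeros((480,800,3),np.uint8);o[:,:520]=A;o[:135,525:795]=B;o[200:470,525:795]=C
cv2.imwrite("pics/crop0.png",o)
```

```text
(no output)
```

View pics/crop0.png

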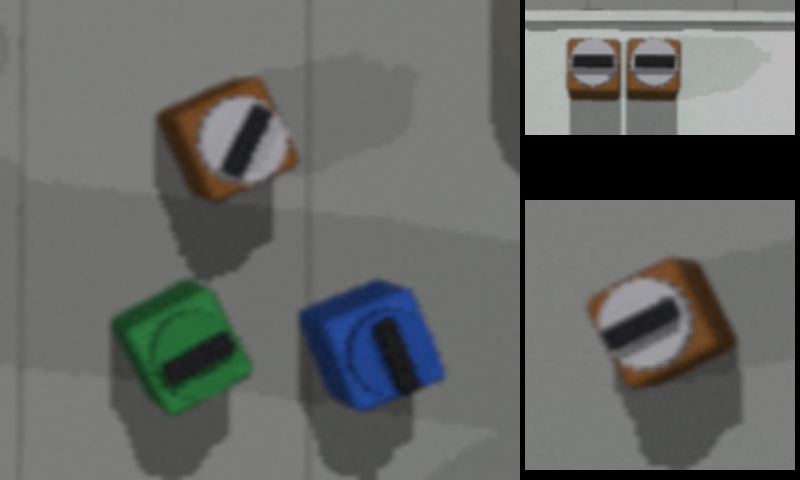

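Amber candidates are the loose jars at (422,280) and (191,270); the green (411,332) and blue (459,332) jars are decoys, and (303,172) and (332,172) are jar_c and jar_d on the shelf. The crop shows that (422,280) has its bar askew to its faces, so it is jar_a. At (191,270) the bar is parallel to the faces, so that one is jar_b. Next I fit their poses.

```bash
cat > h.py <<'E'
from rig import *
import cv2, numpy as np
from scipy.optimize import minimize
I={n:{k:np.array(v) for k,v in camera_info(n).items() if k in("camera_matrix","R","t")} for n in("top","scene")}
def proj(n,X):
    i=I[n]; p=(np.atleast_2d(X)@i["R"].T+i["t"])@i["camera_matrix"].T; return p[:,:2]/p[:,2:]
def back(n,px,z):
    i=I[n]; px=np.atleast_2d(px); d=np.linalg.solve(i["camera_matrix"],np.c_[px,np.ones(len(px))].T).T@i["R"]
    c=-i["R"].T@i["t"]; return c+d*((z-c[2])/d[:,2])[:,None]
def rot(a): c,s=np.cos(a),np.sin(a); return np.array([[c,-s],[s,c]])
SQ=np.array([[1,1],[1,-1],[-1,-1],[-1,1]])*.028
CI=np.array([[np.cos(a),np.sin(a)] for a in np.linspace(0,6.28,24)])*.024
def model(n,x,y,a,z0):   # 4x supersampled jar silhouette, bar ignored
    m=np.zeros((480*4,640*4),np.uint8)
    for P,zs in((SQ@rot(a).T,(0,.072)),(CI,(.072,.09))):
        q=np.vstack([np.c_[P+[x,y],np.full(len(P),z0+z)] for z in zs])
        cv2.fillConvexPoly(m,cv2.convexHull(np.round(proj(n,q)*4+1.5).astype(np.int32)),255)
    return cv2.resize(m,(640,480),interpolation=cv2.INTER_AREA)/255.
def fit(masks,x,y,z0):   # masks {cam: bool}
    f=lambda p:sum(np.abs(model(n,p[0],p[1],p[2],z0)-m).sum() for n,m in masks.items())
    best=min((minimize(f,[x,y,a],method="Nelder-Mead",options=dict(initial_simplex=np.array([[x,y,a],[x+.008,y,a],[x,y+.008,a],[x,y,a+.3]]),xatol=2e-4,fatol=.5)) for a in(-.5,0,.5)),key=lambda r:r.fun)
    p=best.x; p[2]=(p[2]+np.pi/4)%(np.pi/2)-np.pi/4
    return p,best.fun
def bar(n,im,x,y,z0):    # bar centre and direction from dark pixels near (x,y)
    q=proj(n,[x,y,z0+.1])[0].astype(int); w=14
    s=im[q[1]-w:q[1]+w,q[0]-w:q[0]+w].astype(int); k=(s.max(2)<48)
    L,l,st,c=cv2.connectedComponentsWithStats(k.astype(np.uint8)); j=1+st[1:,4].argmax()
    v,u=np.nonzero(l==j); P=back(n,np.c_[u,v]+q-w,z0+.103)[:,:2]; m=P.mean(0)
    e,V=np.linalg.eigh(np.cov((P-m).T)); d=V[:,1]
    return m,np.degrees(np.arctan2(d[1],d[0])),len(P)
E
python3 - <<'E'
from h import *
ims={n:camera(n) for n in I}
J={}
o={n:outline_of(n,"jar_a") for n in I}
cv2.imwrite("pics/scene1.png",ims["scene"][:,:,::-1])
for nm,px,z0 in(("a",(422,280),0),("b",(191,271),0),("c",(303,172),.07),("d",(332,172),.07)):
    X=back("top",px,z0+.08)[0]
    ms={}
    for n in I:
        q=proj(n,[X[0],X[1],z0+.045])[0]
        c=[k for k in o[n] if np.hypot(*(np.array(k["pixel"])-q))<14]
        if c: ms[n]=c[0]["pixels"]
    for use in (list(ms),["top"]):
        p,f=fit({n:ms[n] for n in use if n in ms},X[0],X[1],z0); print(nm,use,p[:2].round(4),np.degrees(p[2]).round(1),round(f))
    print("  bar",*[ (np.round(b[0],4),round(b[1],1),b[2]) for b in [bar("top",ims["top"],p[0],p[1],z0)]])
for n in I:
  s=outline_of(n,"low_shelf")[0]["pixels"].astype(np.uint8)
  if n=="top":
    s=cv2.morphologyEx(s,cv2.MORPH_CLOSE,np.ones((25,25)))
    r=cv2.minAreaRect(np.argwhere(s)[:,::-1].astype(np.float32)); print(r,back(n,cv2.boxPoints(r),.07).round(3).tolist())
for t in("paper_roll","tumbler","soap_box","cream_tin","shelf_bottle","swab_tub"):
    for k in outline_of("top",t)[:2]: print(t,np.round(k["pixel"]),back("top",k["pixel"],.05)[0].round(2),round(k["confidence"],2))
E
```

```text
a ['top', 'scene'] [ 0.3894 -0.2541] 26.5 167
a ['top'] [ 0.3904 -0.2532] 23.3 42
  bar (array([ 0.389 , -0.2532]), np.float64(152.9), 74)
b ['top', 'scene'] [0.4071 0.2707] 25.1 218
b ['top'] [0.4082 0.2713] 27.0 54
  bar (array([0.4069, 0.2695]), np.float64(116.8), 74)
c ['top', 'scene'] [0.6186 0.019 ] 3.2 195
c ['top'] [0.6211 0.0195] 0.6 60
  bar (array([0.6196, 0.0195]), np.float64(90.2), 89)
d ['top', 'scene'] [ 0.6203 -0.0421] 0.6 420
d ['top'] [ 0.6208 -0.0415] -0.3 68
  bar (array([ 0.6201, -0.0422]), np.float64(88.7), 82)
((307.99993896484375, 176.99996948242188), (257.99993896484375, 67.99998474121094), -0.0) [[0.539, 0.298, 0.07], [0.693, 0.302, 0.07], [0.7, -0.284, 0.07], [0.545, -0.284, 0.07]]
paper_roll [517. 244.] [ 0.47 -0.47  0.05] 0.96
paper_roll [423. 180.] [ 0.62 -0.26  0.05] 0.37
tumbler [104. 220.] [0.52 0.47 0.05] 0.66
tumbler [423. 178.] [ 0.62 -0.26  0.05] 0.48
soap_box [280. 264.] [0.42 0.07 0.05] 0.7
cream_tin [341. 258.] [ 0.44 -0.07  0.05] 0.81
shelf_bottle [196. 174.] [0.63 0.27 0.05] 0.82
shelf_bottle [283. 263.] [0.42 0.06 0.05] 0.2
swab_tub [421. 178.] [ 0.62 -0.25  0.05] 0.84
swab_tub [420. 279.] [ 0.39 -0.25  0.05] 0.66
```

View pics/scene1.png

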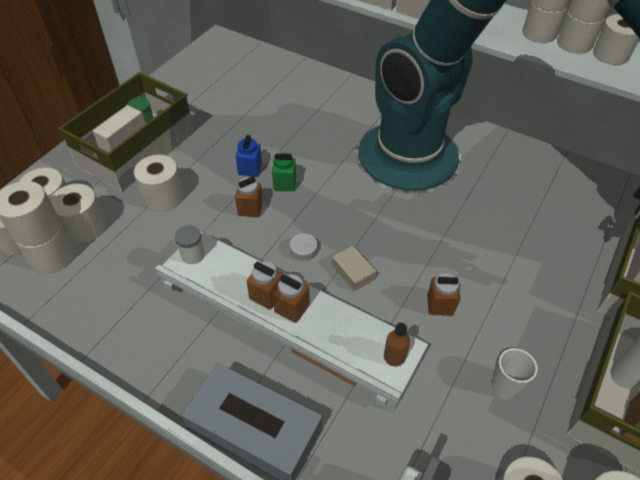

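The scene picture agrees: jar_a stands at about (249,200) with its bar askew and jar_b at (444,294) with its bar square. The shelf pair is at (263,285) and (291,297), with the bottle and tub at the shelf's ends. From the fit, jar_a's bar is at 153° and its shut direction is about 114°, so it is open by about 39° (0.68 rad), inside the stated range. I start with jar_b: turn to yaw 116.9 and move above it.

```bash
cat >> h.py <<'E'
def plan(x,y,z,yaw):
    s=sense(); R=cv2.Rodrigues(np.zeros(3))[0]; r=np.radians(s["tcp_rot"]); c=np.degrees(r[2])
    t=(c-yaw+180)%360-180
    a=np.radians(yaw); X=np.array([np.cos(a),np.sin(a),0]); Y=np.array([np.sin(a),-np.cos(a),0]); Z=np.array([0,0,-1.])
    d=np.array([x,y,z])-s["tool_pos"]
    print("turn sum rz",round(t/10,2),"then shift sums (units)",np.round([d@X/.06,d@Y/.06,d@Z/.06],2),"| t",s["time_s"],"pos",np.round(s["tool_pos"],4),"rot",np.round(s["tcp_rot"],1),"j",np.round(s["joints"],0),"w",round(s["grip_width"],4),"F",np.round(s["ft_force"],1),"M",np.round(s["torque"],2))
E
python3 -m crank '[[0,0,0,0,0,0.9,85],[0,0,0,0,0,0.9,85],[0,0,0,0,0,0.9,85],[0,0,0,0,0,0.9,85],[0,0,0,0,0,0.87,85],[-0.64,0.07,0,0,0,0,85],[-0.64,0.07,0,0,0,0,85],[-0.64,0.07,0,0,0,0,85],[-0.64,0.07,0,0,0,0,85],[-0.64,0.07,0,0,0,0,85],[-0.64,0.07,0,0,0,0,85],[-0.64,0.07,0,0,0,0,85],[-0.64,0.07,0,0,0,0,85],[-0.64,0.07,0,0,0,0,85],[-0.62,0.05,0,0,0,0,85],[0,0,0,0,0,0,85]]' 40
python3 -c "
from h import *
plan(.4072,.2702,.038,116.9)"
```

```text
time_s: 3.0
tool_pos: [0.4083, 0.2677, 0.2316]
tcp_rot: [180.0, 0.0, 116.6]
ft_force: [-0.2, 0.7, -0.3]
grip_width: 0.0849
grip_force: 0.0
turn sum rz -0.03 then shift sums (units) [0.05 0.   3.23] | t 3.0 pos [0.4083 0.2677 0.2316] rot [180.    0.  116.6] j [-54.  10.  19. 112.  -4.  59.  -6.] w 0.0849 F [-0.2  0.7 -0.3] M [ 0.01 -0.01 -0.01]
```

```bash
python3 -m crank '[[0.05,0,0.4,0,0,-0.03,85],[0,0,0.5,0,0,0,85],[0,0,0.5,0,0,0,85],[0,0,0.5,0,0,0,85],[0,0,0.5,0,0,0,85],[0,0,0.4,0,0,0,85],[0,0,0.3,0,0,0,85],[0,0,0.13,0,0,0,85],[0,0,0,0,0,0,85]]' 40; python3 -c "
from h import *
plan(.4072,.2702,.038,116.9)"
```

```text
time_s: 4.12
tool_pos: [0.4054, 0.2728, 0.0374]
tcp_rot: [-180.0, 0.0, 117.2]
ft_force: [1.1, 0.8, 0.3]
grip_width: 0.0849
grip_force: 0.0
turn sum rz 0.03 then shift sums (units) [-0.05  0.01 -0.01] | t 4.125 pos [0.4054 0.2728 0.0374] rot [-180.     0.   117.2] j [-50.  28.  15. 120. -12.  34.   1.] w 0.0849 F [1.1 0.8 0.3] M [ 0.    0.02 -0.03]
```

```bash
python3 -m crank '[[0,0,0,0,0,0,65],[0,0,0,0,0,0,60],[0,0,0,0,0,0,50],[0,0,0,0,0,0,50],[0,0,0,0,0,0,50],[0,0,0,0,0,0,50]]' 40; python3 -c "
from h import *
plan(.6200,.0875,.25,90)"
```

```text
time_s: 4.88
tool_pos: [0.4059, 0.2728, 0.0382]
tcp_rot: [180.0, -0.0, 117.2]
ft_force: [-2.3, -0.8, 11.0]
grip_width: 0.0552
grip_force: 41.0
turn sum rz 2.72 then shift sums (units) [-3.09  3.57 -3.53] | t 4.875 pos [0.4059 0.2728 0.0382] rot [180.   -0.  117.2] j [-50.  28.  15. 120. -12.  34.   1.] w 0.0552 F [-2.3 -0.8 11. ] M [-0.22  0.45  0.13]
```

```bash
python3 -m crank '[[0,0,-0.1,0,0,0,50],[0,0,-0.2,0,0,0,50],[0,0,-0.4,0,0,0,50],[0,0,-0.5,0,0,0,50],[0,0,-0.5,0,0,0,50],[0,0,-0.5,0,0,0,50],[0,0,-0.5,0,0,0,50],[0,0,-0.4,0,0,0,50],[0,0,-0.2,0,0,0,50],[0,0,-0.1,0,0,0,50],[0,0,0,0,0,0.4,50],[0,0,0,0,0,0.6,50],[0,0,0,0,0,0.6,50],[0,0,0,0,0,0.6,50],[0,0,0,0,0,0.5,50],[0,0,0,0,0,0,50]]' 60; python3 -c "
from h import *
plan(.6200,.0895,.24,90)"
```

```text
time_s: 6.88
tool_pos: [0.4054, 0.2723, 0.2409]
tcp_rot: [-180.0, 0.1, 90.2]
ft_force: [-0.5, -0.9, -4.8]
grip_width: 0.0551
grip_force: 65.7
turn sum rz 0.02 then shift sums (units) [-3.05  3.58  0.01] | t 6.875 pos [0.4054 0.2723 0.2409] rot [-1.80e+02  1.00e-01  9.02e+01] j [-58.  10.  23. 111.  -4.  60. -33.] w 0.0551 F [-0.5 -0.9 -4.8] M [-0.01  0.03  0.04]
```

```bash
python3 -m crank '[[-0.1,0.12,0,0,0,0,50],[-0.2,0.22,0,0,0,0.02,50],[-0.3,0.35,0,0,0,0,50],[-0.35,0.42,0,0,0,0,50],[-0.35,0.42,0,0,0,0,50],[-0.35,0.42,0,0,0,0,50],[-0.35,0.42,0,0,0,0,50],[-0.35,0.42,0,0,0,0,50],[-0.3,0.35,0,0,0,0,50],[-0.25,0.27,0,0,0,0,50],[-0.15,0.17,0,0,0,0,50],[0,0,0,0,0,0,50],[0,0,0,0,0,0,50]]'
python3 - <<'E'
from h import *
plan(.6200,.0895,.1092,90)
im=camera("top"); sc=camera("scene")
o=np.zeros((480,800,3),np.uint8)
o[:,:400]=cv2.resize(im[120:240,230:330],(400,480)); o[:,400:]=cv2.resize(sc[160:352,230:390],(400,480))
cv2.imwrite("pics/p3.png",o[:,:,::-1])
E
```

```text
time_s: 8.5
tool_pos: [0.62, 0.0902, 0.2415]
tcp_rot: [-180.0, -0.0, 90.0]
ft_force: [-0.4, 0.8, -4.4]
grip_width: 0.0553
grip_force: 65.7
turn sum rz 0.0 then shift sums (units) [-0.01 -0.    2.2 ] | t 8.5 pos [0.62   0.0902 0.2415] rot [-180.   -0.   90.] j [-32.  26.  29.  92. -13.  65.  -0.] w 0.0553 F [-0.4  0.8 -4.4] M [ 0.01 -0.07  0.01]
```

View pics/p3.png

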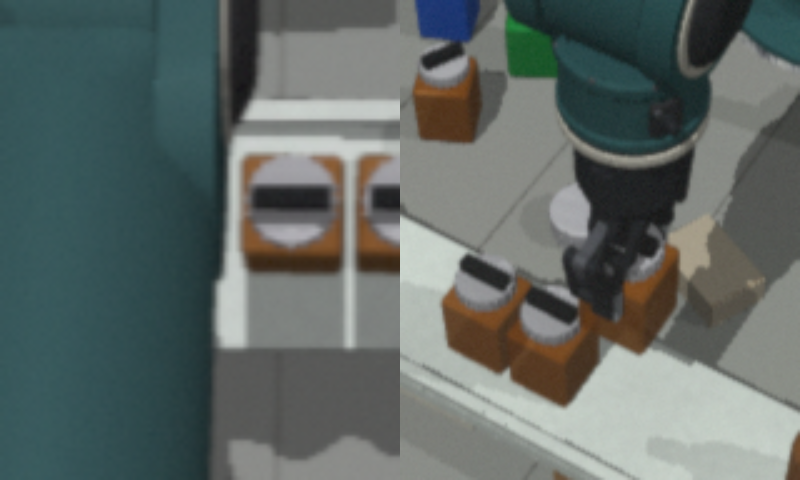

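The jar hangs upright in the fingers beside jar_c at crop position (650,290), square to the row. Lowering it.

```bash
python3 -m crank '[[0,0,0.15,0,0,0,50],[0,0,0.3,0,0,0,50],[0,0,0.4,0,0,0,50],[0,0,0.4,0,0,0,50],[0,0,0.4,0,0,0,50],[0,0,0.3,0,0,0,50],[0,0,0.15,0,0,0,50],[0,0,0.05,0,0,0,50],[0,0,0,0,0,0,50],[0,0,0,0,0,0,50]]'; python3 -c "
from h import *
plan(.6200,.0895,.1085,90)"
```

```text
time_s: 9.85
tool_pos: [0.6208, 0.0895, 0.1132]
tcp_rot: [179.9, -0.0, 90.0]
ft_force: [-0.1, 0.4, -4.6]
grip_width: 0.0549
grip_force: 65.6
turn sum rz -0.0 then shift sums (units) [-0.   -0.01  0.08] | t 9.85 pos [0.6208 0.0895 0.1132] rot [179.9  -0.   90. ] j [-30.  34.  26.  98. -18.  52.   3.] w 0.0549 F [-0.1  0.4 -4.6] M [-0.01 -0.04  0.01]
```

```bash
python3 -m crank '[[0,0,0.03,0,0,0,50],[0,0,0.02,0,0,0,50],[0,0,0.02,0,0,0,50],[0,0,0,0,0,0,50]]'; python3 -m crank '[[0,0,0.02,0,0,0,50],[0,0,0,0,0,0,50]]'
```

```text
time_s: 10.35
tool_pos: [0.6204, 0.0894, 0.1084]
tcp_rot: [180.0, 0.0, 90.0]
ft_force: [-2.0, 1.1, -1.5]
grip_width: 0.0551
grip_force: 65.8
time_s: 10.6
tool_pos: [0.6205, 0.0895, 0.1083]
tcp_rot: [180.0, -0.0, 90.0]
ft_force: [-10.0, -0.6, 18.3]
grip_width: 0.0552
grip_force: 68.2
```

```bash
python3 -m crank '[[0,0,-0.02,0,0,0,53],[0,0,0,0,0,0,58],[0,0,0,0,0,0,64],[0,0,0,0,0,0,72],[0,0,0,0,0,0,80],[0,0,0,0,0,0,80],[0,0,-0.2,0,0,0,80],[0,0,-0.4,0,0,0,80],[0,0,-0.5,0,0,0,80],[0,0,-0.5,0,0,0,80],[0,0,-0.5,0,0,0,80],[0,0,-0.3,0,0,0,80],[0,0,0,0,0,0,80]]' 30; python3 -c "
from h import *
plan(.389,-.2535,.24,152.9)
plan(.389,-.2535,.24,-27.1)"
```

```text
time_s: 12.22
tool_pos: [0.6208, 0.0895, 0.2535]
tcp_rot: [179.9, -0.0, 90.0]
ft_force: [-0.3, 0.6, -0.5]
grip_width: 0.0801
grip_force: 0.0
turn sum rz -6.29 then shift sums (units) [ 0.84 -6.85  0.22] | t 12.225 pos [0.6208 0.0895 0.2535] rot [179.9  -0.   90. ] j [-33.  25.  29.  92. -13.  67.  -0.] w 0.0801 F [-0.3  0.6 -0.5] M [-0.    0.05  0.03]
turn sum rz 11.71 then shift sums (units) [-0.84  6.85  0.22] | t 12.225 pos [0.6208 0.0895 0.2535] rot [179.9  -0.   90. ] j [-33.  25.  29.  92. -13.  67.  -0.] w 0.0801 F [-0.3  0.6 -0.5] M [-0.    0.05  0.03]
```

```bash
python3 -m crank '[[-0.3,-0.2,0,0,0,0,70],[-0.5,-0.34,0,0,0,0,70],[-0.5,-0.34,0,0,0,0,60],[-0.5,-0.34,0,0,0,0,50],[-0.5,-0.34,0,0,0,0,50],[-0.5,-0.34,0,0,0,0,50],[-0.5,-0.34,0,0,0,0,50],[-0.5,-0.34,0,0,0,0,50],[-0.5,-0.34,0,0,0,0,50],[-0.5,-0.34,0,0,0,0,50],[-0.5,-0.34,0,0,0,0,50],[-0.42,-0.26,0,0,0,0,50],[0,0,0,0,0,-0.9,50],[0,0,0,0,0,-0.9,50],[0,0,0,0,0,-0.9,50],[0,0,0,0,0,-0.9,50],[0,0,0,0,0,-0.9,50],[0,0,0,0,0,-0.9,50],[0,0,0,0,0,-0.89,50],[0,0,0,0,0,0,50]]' 30
python3 - <<'E'
from h import *
plan(.389,-.2535,.12,152.9)
im=camera("top"); sc=camera("scene")
print([ (b[0].round(4),round(b[1],1),b[2]) for b in [bar("top",im,.62,y,.07) for y in(.0875,.0195,-.042)]])
o=np.zeros((480,800,3),np.uint8)
o[:,:400]=cv2.resize(im[120:240,250:350],(400,480)); o[:,400:]=cv2.resize(sc[120:240,200:300],(400,480))
cv2.imwrite("pics/p4.png",o[:,:,::-1])
E
```

```text
time_s: 14.72
tool_pos: [0.3882, -0.2534, 0.2516]
tcp_rot: [-180.0, -0.1, 152.8]
ft_force: [0.5, 1.0, -0.6]
grip_width: 0.0498
grip_force: 0.0
turn sum rz -0.01 then shift sums (units) [-0.01  0.    2.19] | t 14.725 pos [ 0.3882 -0.2534  0.2516] rot [-1.800e+02 -1.000e-01  1.528e+02] j [ -5.   7.  37. 114.  -4.  61.  97.] w 0.0498 F [ 0.5  1.  -0.6] M [ 0.04 -0.01 -0.  ]
[(array([0.6199, 0.0876]), np.float64(90.3), 72), (array([0.6196, 0.0193]), np.float64(90.6), 88), (array([ 0.6199, -0.0416]), np.float64(88.4), 76)]
```

View pics/p4.png

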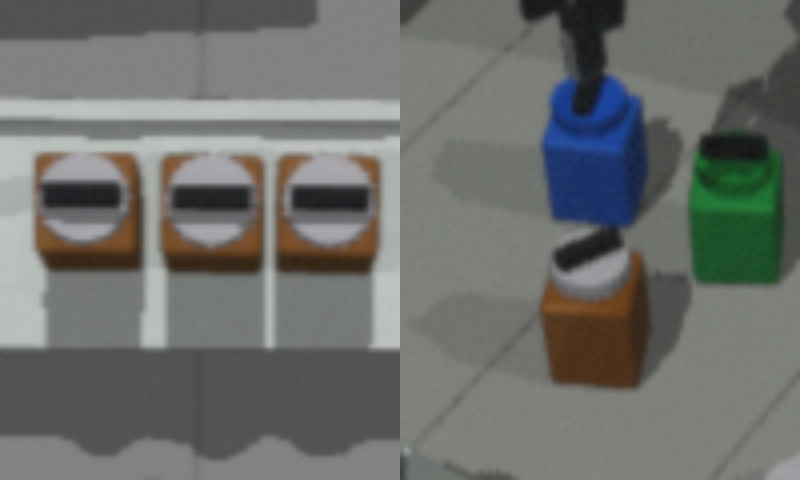

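Jar_b stands square in the row: the bars of b, c and d are at crop (80,195), (212,197) and (328,197), and their x agrees to 0.3 mm. Next I lower the fingers onto jar_a's bar.

```bash
python3 -m crank '[[0,0,0.2,0,0,0,40],[0,0,0.4,0,0,0,40],[0,0,0.5,0,0,0,40],[0,0,0.5,0,0,0,40],[0,0,0.4,0,0,0,40],[0,0,0.3,0,0,0,40],[0,0,0.2,0,0,0,40],[0,0,0.12,0,0,0,40],[0,0,0,0,0,0,40],[0,0,0,0,0,0,40]]' 30; python3 -c "
from h import *
plan(.389,-.2535,.094,152.9)"
```

```text
time_s: 16.08
tool_pos: [0.3888, -0.2537, 0.0956]
tcp_rot: [180.0, 0.0, 152.8]
ft_force: [-0.3, 0.1, -0.7]
grip_width: 0.0397
grip_force: 0.0
turn sum rz -0.01 then shift sums (units) [-0.    0.    0.03] | t 16.075 pos [ 0.3888 -0.2537  0.0956] rot [180.    0.  152.8] j [  2.  22.  33. 122. -18.  41. 109.] w 0.0397 F [-0.3  0.1 -0.7] M [-0.03 -0.01 -0.03]
```

```bash
python3 -m crank '[[0,0,0,0,0,0,25],[0,0,0,0,0,0,16],[0,0,0,0,0,0,8],[0,0,0,0,0,0,8],[0,0,0,0,0,0,8],[0,0,0,0,0,0,8]]' 30; python3 -c "
from h import *
plan(.389,-.2535,.094,114)"
```

```text
time_s: 16.82
tool_pos: [0.3886, -0.2539, 0.0954]
tcp_rot: [-180.0, 0.0, 152.9]
ft_force: [-2.6, -1.7, 6.8]
grip_width: 0.0106
grip_force: 33.2
turn sum rz 3.89 then shift sums (units) [0.   0.01 0.02] | t 16.825 pos [ 0.3886 -0.2539  0.0954] rot [-180.     0.   152.9] j [  2.  22.  33. 122. -18.  41. 109.] w 0.0106 F [-2.6 -1.7  6.8] M [-0.2   0.5   0.02]
```

```bash
python3 -m crank '[[0,0,0,0,0,0.3,8],[0,0,0,0,0,0.5,8],[0,0,0,0,0,0.5,8],[0,0,0,0,0,0.5,8],[0,0,0,0,0,0.5,8],[0,0,0,0,0,0.5,8],[0,0,0,0,0,0.4,8],[0,0,0,0,0,0,8]]' 30; python3 -c "
from h import *
plan(.389,-.2535,.094,114)"; for k in 1 ; do python3 -m crank '[[0,0,0,0,0,0.3,8],[0,0,0,0,0,0.3,8],[0,0,0,0,0,0,8]]' ; done; python3 -c "
from h import *
plan(.389,-.2535,.094,114)"
```

```text
time_s: 17.82
tool_pos: [0.3887, -0.2538, 0.0954]
tcp_rot: [180.0, 0.0, 120.8]
ft_force: [-1.5, -0.7, 6.5]
grip_width: 0.011
grip_force: 33.2
turn sum rz 0.68 then shift sums (units) [0.   0.01 0.02] | t 17.825 pos [ 0.3887 -0.2538  0.0954] rot [180.    0.  120.8] j [ -5.  23.  41. 122. -23.  42.  82.] w 0.011 F [-1.5 -0.7  6.5] M [-0.09  0.34 -0.01]
time_s: 18.2
tool_pos: [0.3888, -0.2538, 0.0954]
tcp_rot: [180.0, 0.0, 114.8]
ft_force: [-1.3, 0.2, 6.4]
grip_width: 0.0107
grip_force: 33.2
turn sum rz 0.08 then shift sums (units) [0.   0.01 0.02] | t 18.2 pos [ 0.3888 -0.2538  0.0954] rot [180.    0.  114.8] j [ -6.  24.  42. 122. -24.  42.  77.] w 0.0107 F [-1.3  0.2  6.4] M [-0.02  0.38  0.06]
```

```bash
python3 -m crank '[[0,0,0,0,0,0.25,8],[0,0,0,0,0,0,8]]'; python3 -c "
from h import *
plan(.389,-.2535,.094,114)"; python3 -m crank '[[0,0,0,0,0,0.25,8],[0,0,0,0,0,0.25,8],[0,0,0,0,0,0,8]]' ; python3 -c "
from h import *
plan(.389,-.2535,.094,114)";  python3 -m crank '[[0,0,0,0,0,0.3,8],[0,0,0,0,0,0.3,8],[0,0,0,0,0,0,8]]' ; python3 -c "
from h import *
plan(.389,-.2535,.094,114)"
```

```text
time_s: 18.45
tool_pos: [0.3889, -0.2538, 0.0954]
tcp_rot: [180.0, 0.0, 112.3]
ft_force: [-0.8, -0.5, 6.2]
grip_width: 0.0107
grip_force: 33.1
turn sum rz -0.17 then shift sums (units) [0.   0.   0.02] | t 18.45 pos [ 0.3889 -0.2538  0.0954] rot [180.    0.  112.3] j [ -6.  24.  43. 122. -24.  42.  75.] w 0.0107 F [-0.8 -0.5  6.2] M [-0.02  0.2   0.06]
time_s: 18.82
tool_pos: [0.3889, -0.2537, 0.0954]
tcp_rot: [180.0, 0.0, 107.3]
ft_force: [-0.4, -0.5, 6.3]
grip_width: 0.0106
grip_force: 33.1
turn sum rz -0.67 then shift sums (units) [0.   0.   0.02] | t 18.825 pos [ 0.3889 -0.2537  0.0954] rot [180.    0.  107.3] j [ -7.  24.  44. 122. -25.  42.  70.] w 0.0106 F [-0.4 -0.5  6.3] M [-0.06 -0.02  0.05]
time_s: 19.2
tool_pos: [0.389, -0.2537, 0.0954]
tcp_rot: [180.0, 0.0, 101.3]
ft_force: [0.3, 0.6, 4.9]
grip_width: 0.0106
grip_force: 33.1
turn sum rz -1.27 then shift sums (units) [0.   0.   0.02] | t 19.2 pos [ 0.389  -0.2537  0.0954] rot [180.    0.  101.3] j [ -9.  25.  45. 122. -26.  43.  66.] w 0.0106 F [0.3 0.6 4.9] M [0.02 0.03 0.06]
```

```bash
python3 -m crank '[[0,0,0,0,0,0,20],[0,0,0,0,0,0,40],[0,0,0,0,0,0,40],[0,0,-0.3,0,0,0,60],[0,0,-0.5,0,0,0,85],[0,0,-0.5,0,0,0,85],[0,0,-0.5,0,0,0,85],[0,0,-0.4,0,0,0,85],[0,0,0,0,0,0,85]]'
python3 - <<'E'
from h import *
plan(.389,-.2537,.038,101.3)
sc=camera("scene"); o=outline_of("scene","jar_a")
q=proj("scene",[.389,-.2537,.045])[0]
for k in o:
    if np.hypot(*(np.array(k["pixel"])-q))<16:
        p,f=fit({"scene":k["pixels"]},.389,-.2537,0); print(p[:2].round(4),np.degrees(p[2]).round(1),round(f))
b=bar("scene",sc,.389,-.2537,0); print(b)
q=q.astype(int); c=cv2.resize(sc[q[1]-50:q[1]+40,q[0]-60:q[0]+60],(800,600),interpolation=cv2.INTER_CUBIC)
cv2.imwrite("pics/p5.png",c[:,:,::-1])
E
```

```text
time_s: 20.32
tool_pos: [0.3892, -0.2538, 0.2283]
tcp_rot: [179.8, 0.0, 101.4]
ft_force: [0.2, 0.1, -0.1]
grip_width: 0.0853
grip_force: 0.0
turn sum rz 0.01 then shift sums (units) [ 0.   -0.    3.17] | t 20.325 pos [ 0.3892 -0.2538  0.2283] rot [179.8   0.  101.4] j [-20.  11.  56. 116. -11.  58.  52.] w 0.0853 F [ 0.2  0.1 -0.1] M [0.06 0.04 0.02]
[ 0.3851 -0.258 ] 22.7 72
[ 0.3768 -0.266 ] 39.3 576
(array([ 0.39270522, -0.25164274]), np.float64(98.02581126411623), 76)
```

View pics/p5.png

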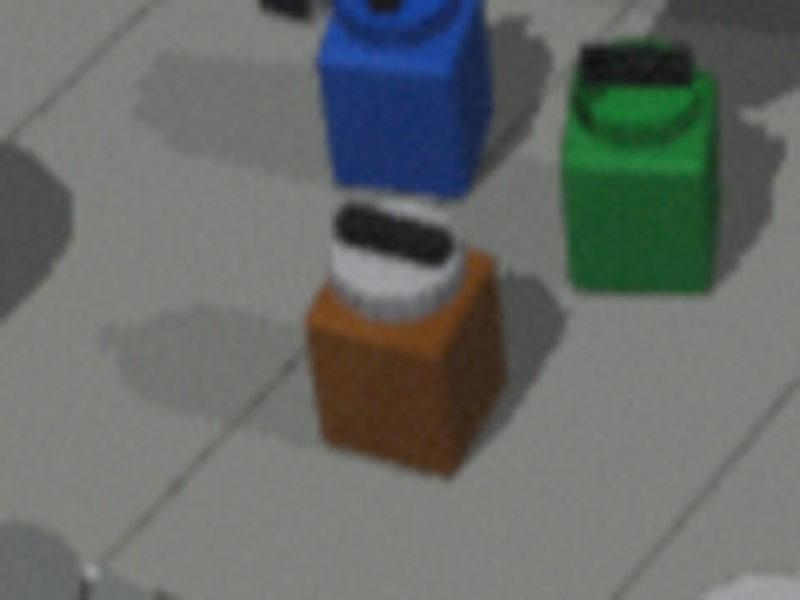

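The lid bar (345,215)–(445,250) now runs parallel to the jar's front edge (310,325)–(440,355). The jar itself turned with the lid once it reached its stop, so it is shut. Gripping the body now at yaw 101.

```bash
python3 -m crank '[[0,0,0.35,0,0,0,85],[0,0,0.5,0,0,0,85],[0,0,0.5,0,0,0,85],[0,0,0.5,0,0,0,85],[0,0,0.5,0,0,0,85],[0,0,0.4,0,0,0,85],[0,0,0.3,0,0,0,85],[0,0,0.12,0,0,0,85],[0,0,0,0,0,0,85],[0,0,0,0,0,0,65],[0,0,0,0,0,0,60],[0,0,0,0,0,0,50],[0,0,0,0,0,0,50],[0,0,0,0,0,0,50],[0,0,0,0,0,0,50]]' 40; python3 -c "
from h import *
plan(.389,-.2537,.038,101.3)"
```

```text
time_s: 22.3
tool_pos: [0.3889, -0.2536, 0.0375]
tcp_rot: [179.9, 0.0, 101.4]
ft_force: [-2.0, 2.2, 9.7]
grip_width: 0.0557
grip_force: 40.9
turn sum rz 0.01 then shift sums (units) [-0.    0.   -0.01] | t 22.3 pos [ 0.3889 -0.2536  0.0375] rot [179.9   0.  101.4] j [ -3.  31.  40. 124. -34.  36.  72.] w 0.0557 F [-2.   2.2  9.7] M [0.34 0.49 0.09]
```

```bash
python3 -m crank '[[0,0,-0.1,0,0,0,50],[0,0,-0.2,0,0,0,50],[0,0,-0.4,0,0,0,50],[0,0,-0.5,0,0,0,50],[0,0,-0.5,0,0,0,50],[0,0,-0.5,0,0,0,50],[0,0,-0.5,0,0,0,50],[0,0,-0.4,0,0,0,50],[0,0,-0.2,0,0,0,50],[0,0,-0.1,0,0,0,50],[0,0,0,0,0,0.3,50],[0,0,0,0,0,0.5,50],[0,0,0,0,0,0.34,50],[0,0,0,0,0,0,50]]' 60; python3 -c "
from h import *
plan(.62,-.109,.24,90)"
```

```text
time_s: 24.05
tool_pos: [0.3882, -0.2534, 0.2404]
tcp_rot: [-179.9, 0.0, 90.0]
ft_force: [0.1, -0.0, -5.7]
grip_width: 0.0549
grip_force: 66.2
turn sum rz -0.0 then shift sums (units) [2.41 3.86 0.01] | t 24.05 pos [ 0.3882 -0.2534  0.2404] rot [-179.9    0.    90. ] j [-24.  11.  60. 115. -11.  60.  41.] w 0.0549 F [ 0.1 -0.  -5.7] M [-0.02 -0.05 -0.04]
```

```bash
python3 -m crank '[[0.08,0.13,0,0,0,0,50],[0.15,0.24,0,0,0,0,50],[0.22,0.35,0,0,0,0,50],[0.25,0.4,0,0,0,0,50],[0.25,0.4,0,0,0,0,50],[0.25,0.4,0,0,0,0,50],[0.25,0.4,0,0,0,0,50],[0.25,0.4,0,0,0,0,50],[0.25,0.4,0,0,0,0,50],[0.22,0.35,0,0,0,0,50],[0.15,0.24,0,0,0,0,50],[0.09,0.15,0,0,0,0,50],[0,0,0,0,0,0,50],[0,0,0,0,0,0,50]]'
python3 - <<'E'
from h import *
plan(.62,-.109,.112,90)
im=camera("top"); sc=camera("scene")
o=np.zeros((480,800,3),np.uint8)
o[:,:400]=cv2.resize(im[120:240,270:370],(400,480)); o[:,400:]=cv2.resize(sc[160:352,190:350],(400,480))
cv2.imwrite("pics/p6.png",o[:,:,::-1])
E
```

```text
time_s: 25.8
tool_pos: [0.6198, -0.1098, 0.241]
tcp_rot: [-180.0, 0.0, 89.9]
ft_force: [-0.4, 0.2, -4.8]
grip_width: 0.0552
grip_force: 66.2
turn sum rz -0.01 then shift sums (units) [0.01 0.   2.15] | t 25.8 pos [ 0.6198 -0.1098  0.241 ] rot [-180.     0.    89.9] j [-27.  31.  49.  92. -25.  68.  27.] w 0.0552 F [-0.4  0.2 -4.8] M [0.   0.04 0.02]
```

View pics/p6.png

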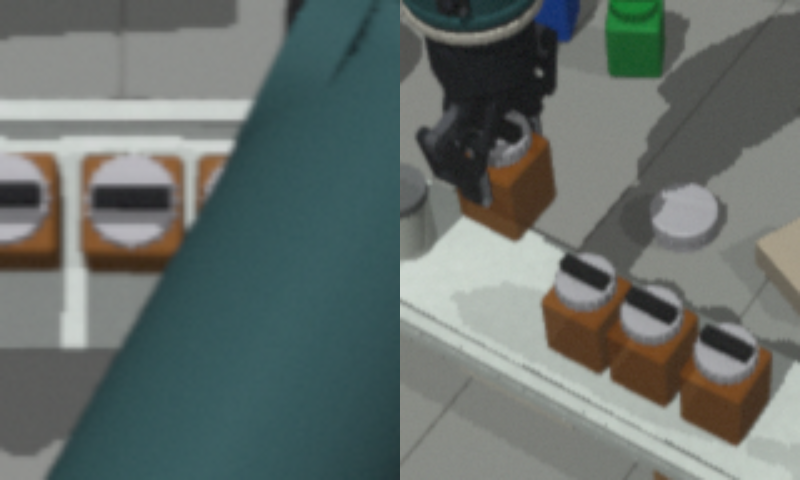

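Jar_a hangs upright at crop (510,180), above the free spot beside jar_d at (585,310), and the way down is clear. Lowering it the same way as jar_b.

```bash
python3 -m crank '[[0,0,0.15,0,0,0,50],[0,0,0.3,0,0,0,50],[0,0,0.4,0,0,0,50],[0,0,0.4,0,0,0,50],[0,0,0.4,0,0,0,50],[0,0,0.3,0,0,0,50],[0,0,0.15,0,0,0,50],[0,0,0.04,0,0,0,50],[0,0,0,0,0,0,50],[0,0,0.03,0,0,0,50],[0,0,0.02,0,0,0,50],[0,0,0,0,0,0,50]]'; python3 -m crank '[[0,0,0.02,0,0,0,50],[0,0,0,0,0,0,50]]'
```

```text
time_s: 27.4
tool_pos: [0.6203, -0.1091, 0.1096]
tcp_rot: [180.0, 0.0, 90.0]
ft_force: [-0.7, 0.5, -5.3]
grip_width: 0.0551
grip_force: 66.0
time_s: 27.65
tool_pos: [0.6202, -0.1091, 0.1083]
tcp_rot: [-180.0, 0.0, 90.0]
ft_force: [0.5, 0.9, -5.2]
grip_width: 0.0552
grip_force: 66.0
```

```bash
python3 -m crank '[[0,0,0.015,0,0,0,50],[0,0,0,0,0,0,50]]'; python3 -m crank '[[0,0,0.015,0,0,0,50],[0,0,0,0,0,0,50]]'
```

```text
time_s: 27.9
tool_pos: [0.6203, -0.1092, 0.1077]
tcp_rot: [180.0, -0.0, 90.0]
ft_force: [-3.3, 1.4, 1.3]
grip_width: 0.0549
grip_force: 66.7
time_s: 28.15
tool_pos: [0.6204, -0.1092, 0.1077]
tcp_rot: [180.0, -0.0, 90.0]
ft_force: [-8.8, 3.2, 18.1]
grip_width: 0.0553
grip_force: 68.8
```

```bash
python3 -m crank '[[0,0,-0.015,0,0,0,53],[0,0,0,0,0,0,58],[0,0,0,0,0,0,64],[0,0,0,0,0,0,72],[0,0,0,0,0,0,80],[0,0,0,0,0,0,80],[0,0,-0.2,0,0,0,80],[0,0,-0.4,0,0,0,80],[0,0,-0.5,0,0,0,80],[0,0,-0.5,0,0,0,80],[0,0,-0.5,0,0,0,80],[0,-0.3,-0.3,0,0,0,80],[-0.3,-0.5,0,0,0,0,80],[-0.4,-0.5,0,0,0,0,80],[-0.4,-0.5,0,0,0,0,80],[-0.4,-0.5,0,0,0,0,80],[-0.4,-0.5,0,0,0,0,80],[-0.4,-0.5,0,0,0,0,80],[-0.2,-0.3,0,0,0,0,80],[0,0,0,0,0,0,80]]' 30
python3 - <<'E'
from h import *
im=camera("top"); sc=camera("scene")
print([ (b[0].round(4),round(b[1],1),b[2]) for b in [bar("top",im,.62,y,.07) for y in(.0875,.0195,-.042,-.109)]])
for k in outline_of("top","jar_a"):
    X=back("top",k["pixel"],.15)[0]
    if X[0]>.55:
        p,f=fit({"top":k["pixels"]},X[0],X[1],.07); print(p[:2].round(4),np.degrees(p[2]).round(1),round(f))
o=np.zeros((480,800,3),np.uint8)
o[:,:400]=cv2.resize(im[110:230,270:370],(400,480)); o[:,400:]=cv2.resize(sc[160:352,190:350],(400,480))
cv2.imwrite("pics/p7.png",o[:,:,::-1])
s=sense(); print(s["time_s"],s["tool_pos"],s["ft_force"])
E
```

```text
time_s: 30.65
tool_pos: [0.4036, -0.2596, 0.252]
tcp_rot: [179.9, -0.0, 89.9]
ft_force: [0.5, 0.3, -0.3]
grip_width: 0.08
grip_force: 0.0
[(array([0.6199, 0.0875]), np.float64(91.3), 74), (array([0.6196, 0.0193]), np.float64(90.6), 88), (array([ 0.62  , -0.0422]), np.float64(89.0), 79), (array([ 0.6191, -0.1101]), np.float64(91.1), 89)]
[0.6227 0.0883] 1.4 37
[ 0.622  -0.1089] -0.2 37
[ 0.6204 -0.0416] -0.3 43
[0.6219 0.0198] 0.1 61
30.8 [ 0.40503803 -0.25836685  0.25157437] [ 0.19930082  0.58326272 -0.21648774]
```

View pics/p7.png

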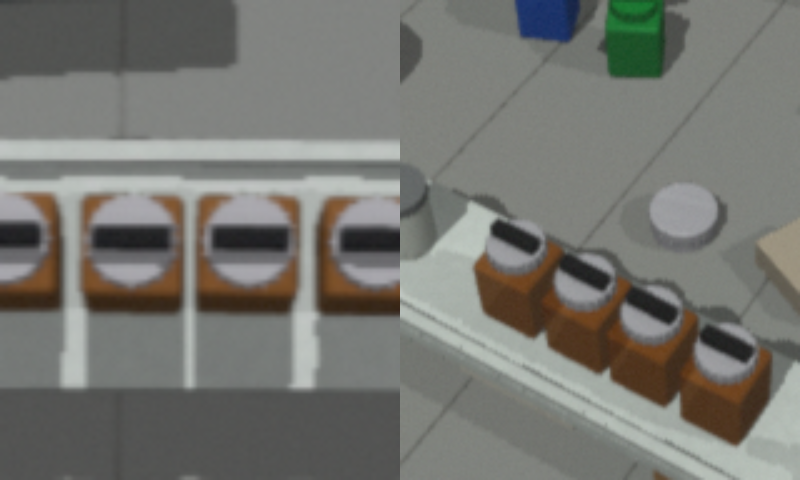

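All four jars stand in one straight row with their bars parallel, at crop (515,240), (585,275), (650,310) and (725,350). Their centres are 62 to 68 mm apart. Jar_a's bar is within about 1.5° of its faces, so its lid is shut.

```bash
python3 -c "
from rig import *
print(hand_in())"
```

```text
the job is handed in; nothing more can be done
None
```

The job is handed in: jar_a's lid is screwed shut, and both jars stand on the low shelf in one straight row with the other two, 62 to 68 mm between centres, after about 31 s of the 64 s allowed; no verdict came back.

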